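Lay the stout ebony blank in the V-block

ROBOT

A 7-joint arm with a two-finger parallel gripper is mounted at the origin on the work surface. World frame = base frame: x ahead of the robot, y to its left, z up, the work surface at z = 0. Lengths are in m, angles in rad, forces in N, time in s.
With the tool pointing down it reaches from about 0.4 to 0.85 m from the base axis. Payload 4.5 kg.
Tool frame: the origin (TCP) lies midway between the tips of the shut fingers; the grasp point (between the pads) lies 19 mm behind it; z points along the fingers, y is the direction in which the jaws open and shut (so a half turn about z gives the same grasp; the last joint's range is limited). The gripper opens to 88 mm and grips with 3 to 60 N. Pads are 18 mm wide; open, the fingers measure 123 mm over their backs; the gripper's body (75 mm by 187 mm) begins 45 mm behind the grasp point.
Start: joints at [-1.102, 0.689, -0.195, 1.565, 0.157, 0.902, -0.215], TCP at [0.263, 0.567, 0.239] pointing down, gripper open.
Joint ranges: [-3.01, 3.01], [-0.46, 2.08], [-1.47, 1.51], [0.13, 2.56], [-1, 4.14], [0.04, 2.09], [-2.66, 2.66]. Speed limits (rad/s): [2.57, 2.57, 3.14, 3.14, 3.14, 3.14, 3.14].

INTERFACE

Orientations are given as a unit quaternion [x, y, z, w].
In Python, from plant import r gives the robot as it stands. The module is installed in compiled form; this text tells all that it offers.
- The arm moves only by the shell command python3 -m jog 'ROWS' [FORCE]. ROWS is JSON, a list of rows, each an object with "translation": the shift along the tool's x, y, z in units of 40 mm (1.0 is 40 mm), a list of three; "twist": the turn about the tool's z in units of 6 degrees (1.0 is 6 degrees); "claw": the opening in per cent of the stroke, from 0 (shut) to 100 (fully open). A call has 1 to 20 rows; each row shifts and turns the commanded pose from where the row before left it, along the tool's axes as they then stand; what a row does not reach is not made up. A row lasts 1/12 s, in which the tool goes at most 41.7 mm and 7.16 degrees, less where a joint would pass 70% of its speed; a pose out of reach is approached as far as the arm can. A call is refused whole if a number of a shift passes 1 or a number of a turn 1, either way. A call with a gripper value outside its range is refused whole. The fingers move at their own pace and stop on an object; FORCE is the grip in N (left out, the last holds). Time passes only in rows, so rows that do not move let the fingers close. It gives the time, the measured TCP pose, the force and the opening at its end, in the units of the state.
- r.get_state(): the state, without advancing time (a new reading comes with each control period).
- r.snapshot(name): name is "scene" or "side" or "wrist"; returns a dict with "img" (400x640x3 uint8, red, green, blue), "fx", "fy", "cx", "cy" (pixels), "origin" and "rotation" of the camera in the world; the wrist camera has in their place "T_tool_cam" (4x4, takes a point from camera to tool coordinates, whose origin is the TCP and whose axes are the flange's). Camera axes: x right, y up, looking along -z (the intrinsics and any distortion apply to the point x, -y, -z); pixel columns grow to the right and rows downward; lengths in m; the calibration is good to about 2 mm. A picture is of the moment at which its call begins: read the wrist's pose just before it. There is no depth.
- r.finish_job(): hands the job in, once; it reports no verdict.
Trained networks look in the newest picture that a camera, given by its name, has taken for a name from the list of things; names that differ only in an ending like _2 or _b are one class to them, and where a whole thing is asked for, a point or a joint stands for the part that bears it (a point fixed in the world has none). Each returns a list of dicts, best first, with "confidence" (0 to 1); they miss things now and then, are a little off and sometimes report something else, mostly with a low value. They report only what shows in the picture. A call takes as long as a camera call. They do not tell look-alikes from the thing itself.
- r.spot_in(label, camera): "rect" ([left, top, right, bottom] in pixels, round what is visible of it).
- r.spot_point(label, camera): "location" ([row, column] in pixels: a listed point, or the origin of a listed thing).
The state is a dict: "clock": time; "q": joint angles; "qd": joint speeds; "joint_torque": joint torques, N m; "tool_pos": TCP position; "eef_rot": TCP orientation; "contact_force": force on the tool from outside, world axes, zero at the start; "moment": the same for the moment, N m; "opening": opening from 0.0 (shut) to 1.0 (fully open).
Only numpy, scipy, OpenCV 4.12 (cv2) and the standard library are available. Lean on these libraries where they do the work, as an engineer would, in place of code of your own. Each camera call takes 0.05 s, during which the arm holds its last target. There are 200 camera calls.

TASK

Two round ebony blanks lean in the small plywood stand with their upper ends free. Take the stout one by its upper end and lay it level in the V-grooved block, along the groove and centred so that both ends stick out about equally, ready to be taken from the side for turning end buttons. Set it down rather than dropping it, let go, and leave the slim blank in the stand.

Things in the scene. Friction and masses are not known exactly. Their poses are not given: they have to be found in the camera images.
- stout_blank: near-black ebony rod, 24 mm in diameter, 180 mm long, about 90 g. Origin at its centre, x along its axis; it leans 30 degrees above level at the start, +x towards the upper end (some 120 mm above the bench). It lies loosely in an open lane of the plywood stand; the lower 100 mm is over the sloping plank, the upper 80 mm stands out free beyond it, nothing beneath it but the bench, and it can be lifted straight up.
- slim_blank: the other near-black ebony rod in the stand, 14 mm in diameter, 174 mm long, leaning beside the stout one at 100 mm between axes (either may be on the left). Origin at its centre, x along its axis towards the upper end. To be left where it is.
- vblock: fixed brown wooden block, 60 mm long (its x, the groove's direction), 66 mm wide (y), 45 mm high, with a 90 degree V-groove 44 mm wide and 22 mm deep along the whole of its top. Origin at the centre of its underside, z up. The stout blank lying in the groove has its axis 40 mm above the underside. A block of the same wood and size with a square slot 20 mm wide and 15 mm deep is a bystander (not listed).
Mind the look-alikes: they are no part of the job. Leave any orange look-alike of the stout_blank alone.

How it is judged:
On the way:
1. the stout blank is held by its upper half, clear of the stand (contact force between the fingers and stout_blank above 1 N and distance of stout_blank from where it was at the start of the episode above 0.05 m and x of the grasp point in the frame of stout_blank above 0.01 m), for 0.2 s.
At the end, for the whole second after the job is handed in: The stout blank rests in the V-groove, its middle within 20 mm of the block's middle along the groove, within 6 mm across it and within 5 mm of its seated height, in line with the groove and level within 10 degrees, at rest and let go; the slim blank is within 30 mm of where it started (x of stout_blank in the frame of vblock between -0.02 and 0.02 m and y of stout_blank in the frame of vblock between -0.006 and 0.006 m and z of stout_blank in the frame of vblock between 0.035 and 0.045 m and angle between the x axis of stout_blank and the x axis of vblock, either way round below 0.175 rad and linear speed of stout_blank below 0.02 m/s and distance of slim_blank from where it was at the start of the episode below 0.03 m); the robot touches nothing.
It fails at once if the stout blank is dropped onto the block (let go with its middle more than 30 mm above its seat) (horizontal distance between stout_blank and vblock below 0.07 m and z of stout_blank in the frame of vblock above 0.07 m and contact force between the fingers and stout_blank below 0.05 N).
It fails at once if the slim blank is moved more than 30 mm (distance of slim_blank from where it was at the start of the episode above 0.03 m).
It also fails if it takes over 32 s, if anything falls off the work surface, if the arm or the gripper's body presses on something with over 40 N, if the wrist force passes 120 N, or if a joint passes its speed limit or range.

## Working session

There is one attempt and no reset: what is moved stays moved. The work goes in short steps, Python scripts to look and compute and a shell command to move; the robot and the scene stay as the last step left them, time stands still between calls to the robot, and variables do not carry over. Pictures are saved under pics/ and viewed, about 8 in all and at most 12, crops included, and the job is handed in when it is done.

```bash
mkdir -p pics; cat > h.py <<'E'
import numpy as np, cv2
from plant import r
def rgb(s,n): cv2.imwrite('pics/'+n+'.png',s['img'][:,:,::-1])
def cam(s):
    if 'origin' in s: return np.array(s['origin']),np.array(s['rotation']).reshape(3,3)
    from scipy.spatial.transform import Rotation as R
    st=s['st'];T=np.eye(4);T[:3,:3]=R.from_quat(st['eef_rot']).as_matrix();T[:3,3]=st['tool_pos']
    T=T@np.array(s['T_tool_cam']);return T[:3,3],T[:3,:3]
def snap(c):
    st=r.get_state();s=r.snapshot(c);s['st']=st;return s
def ray(s,row,col):
    o,M=cam(s);d=M@np.array([(col-s['cx'])/s['fx'],-(row-s['cy'])/s['fy'],-1]);return o,d
def onz(s,row,col,z):
    o,d=ray(s,row,col);return o+d*(z-o[2])/d[2]
def proj(s,p):
    o,M=cam(s);c=M.T@(np.array(p)-o);return (s['cy']-s['fy']*c[1]/-c[2],s['cx']+s['fx']*c[0]/-c[2])
E
python3 - <<'E'
from h import *
for c in ('scene','side','wrist'):
    s=snap(c);rgb(s,c+'0')
    print(c,[k for k in s if k!='img'],cam(s)[0].round(3),s['fx'])
    for l in ('stout_blank','slim_blank','vblock'):
        print(l,[(np.round(d['rect']).tolist(),round(d['confidence'],2)) for d in r.spot_in(l,c)],[(np.round(d['location']).tolist(),round(d['confidence'],2)) for d in r.spot_point(l,c)])
print(r.get_state())
a=[cv2.imread('pics/%s0.png'%c) for c in('scene','side')]
E
```

```text
Traceback (most recent call last):
  File "h.py", line 5, in cam
    if 'origin' in s: return np.array(s['origin']),np.array(s['rotation']).reshape(3,3)
                                                   ~~~~~~~~~~~~~~~~~~~~~~~~~~~~~~~^^^^^
ValueError: cannot reshape array of size 4 into shape (3,3)
```

```bash
sed -i "s/np.array(s\['rotation'\]).reshape(3,3)/R.from_quat(s['rotation']).as_matrix()/; s/^    from scipy.*//; 1a from scipy.spatial.transform import Rotation as R" h.py
python3 - <<'E'
from h import *
for c in ('scene','side','wrist'):
    s=snap(c);rgb(s,c+'0')
    print(c,[(k,s[k]) for k in s if k not in('img','st')])
    for l in ('stout_blank','slim_blank','vblock'):
        print(l,[(np.round(d['rect']).tolist(),round(d['confidence'],2)) for d in r.spot_in(l,c)],[(np.round(d['location']).tolist(),round(d['confidence'],2)) for d in r.spot_point(l,c)])
print(r.get_state())
E
```

```text
scene [('fx', 454.1486643742541), ('fy', 454.1486643742541), ('cx', 324.58061450327466), ('cy', 204.73243947614765), ('origin', array([0.97618757, 0.14055376, 0.95235239])), ('rotation', array([0.18870167, 0.21946787, 0.74465991, 0.60142095]))]
stout_blank [([374.0, 226.0, 387.0, 281.0], 0.93), ([458.0, 197.0, 515.0, 257.0], 0.77), ([374.0, 167.0, 430.0, 215.0], 0.73)] [([250.0, 381.0], 0.96), ([225.0, 482.0], 0.78), ([188.0, 398.0], 0.71)]
slim_blank [([419.0, 234.0, 435.0, 282.0], 0.61)] [([258.0, 427.0], 0.72)]
vblock [([255.0, 252.0, 288.0, 282.0], 0.72)] [([271.0, 273.0], 0.89)]
side [('fx', 448.273471025736), ('fy', 448.273471025736), ('cx', 330.84438793115), ('cy', 196.98857547196297), ('origin', array([ 0.29967601, -0.95694318,  0.72913322])), ('rotation', array([ 0.47482147, -0.02149717, -0.04662049,  0.8785835 ]))]
stout_blank [([256.0, 176.0, 313.0, 200.0], 0.8), ([279.0, 144.0, 325.0, 165.0], 0.71), ([333.0, 151.0, 389.0, 188.0], 0.69)] [([186.0, 282.0], 0.94), ([156.0, 302.0], 0.8), ([172.0, 360.0], 0.75)]
slim_blank [([326.0, 142.0, 372.0, 168.0], 0.73)] [([156.0, 351.0
[... 717 characters left out ...]
]
vblock [] []
{'clock': 1.1, 'q': array([-1.102198  ,  0.68908904, -0.19460419,  1.5652815 ,  0.15730687,
        0.90248932, -0.21511255]), 'qd': array([-0.00105946,  0.00030662, -0.00071839, -0.00045958, -0.00163344,
        0.00011235,  0.00112048]), 'joint_torque': array([ 5.24283023e-04, -5.27516985e+01, -1.26675032e+00, -1.53749549e+01,
       -5.19191846e-02, -4.02648348e-04,  3.58079706e-05]), 'tool_pos': array([0.26325821, 0.56689259, 0.23875462]), 'eef_rot': array([2.15683402e-01, 9.76463346e-01, 5.82910963e-05, 6.19578316e-06]), 'contact_force': array([ 0.5463632 , -1.26898405,  0.2613922 ]), 'moment': array([-0.04608716, -0.00051721, -0.06332069]), 'opening': 0.9960847810629251}
```

View pics/scene0.png

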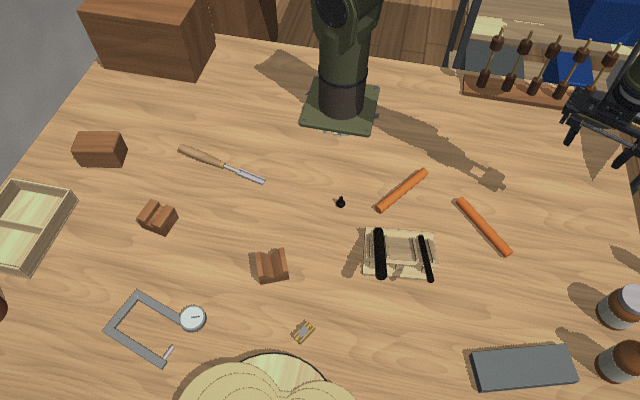

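View pics/side0.png

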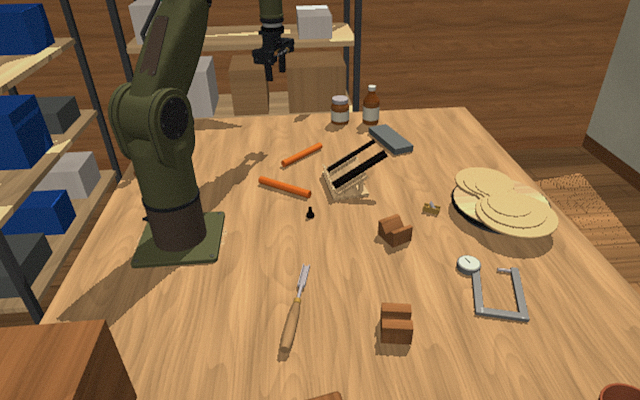

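Candidates for the stout blank (scene row, col): black rods at (250,381) thick and (258,427) thin; orange look-alikes at (188,398) and (225,482). Blocks: (268,272) and (217,157). I'll check in one close crop.

```bash
python3 - <<'E'
import cv2,numpy as np
a=cv2.imread('pics/scene0.png');b=cv2.imread('pics/side0.png')
A=cv2.resize(a[215:295,245:445],None,fx=4,fy=4,interpolation=cv2.INTER_CUBIC)
B=cv2.resize(b[135:255,315:425],None,fx=2.2,fy=2.2,interpolation=cv2.INTER_CUBIC)
C=cv2.resize(a[190:250,125:190],None,fx=4,fy=4,interpolation=cv2.INTER_CUBIC)
o=np.zeros((600,800,3),np.uint8);o[:320,:800]=A;o[325:325+B.shape[0],:B.shape[1]]=B;o[325:325+C.shape[0],300:300+C.shape[1]]=C
cv2.imwrite('pics/crop1.png',o)
E
```

```text
(no output)
```

View pics/crop1.png

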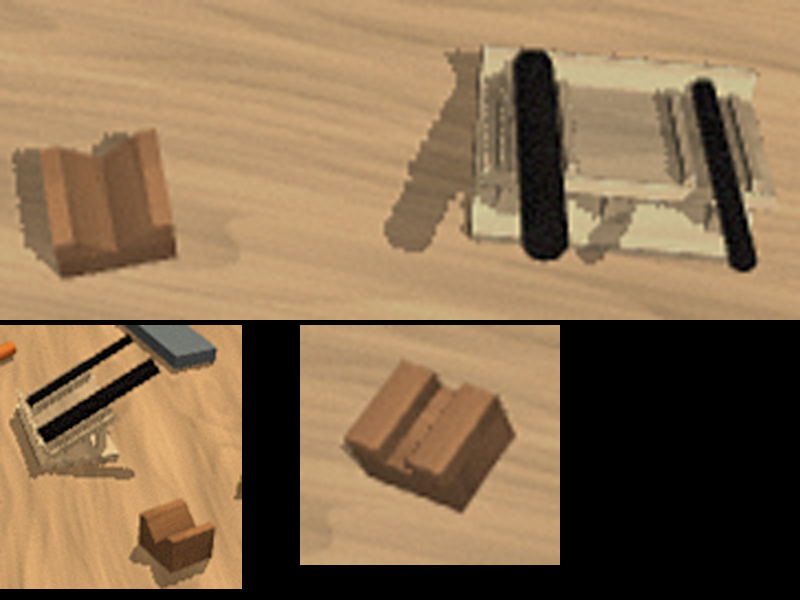

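The thick black rod at (250,381) is the stout blank: it shows about 24 mm wide against about 14 mm at col 427, and its upper end is towards the scene camera. The block at (268,272) has the V-groove. The block at (217,157) has the square slot.

```bash
python3 - <<'E'
from h import *
from scipy.optimize import least_squares as ls
S=[snap('scene'),snap('side')]
def axis(x,L): 
    c=x[:3];d=np.array([np.cos(x[3])*np.cos(np.pi/6),np.sin(x[3])*np.cos(np.pi/6),.5]);return c-d*L/2,c+d*L/2
obs=[[(229.5,378.5),(277,381.5)],[(184,334),(155,385.5)]]
f=lambda x:np.concatenate([np.array(proj(s,p))-o for s,oo in zip(S,obs) for p,o in zip(axis(x,.18),oo)])
o=ls(f,[.5,0,.075,0]);print('rod',o.x.round(4),o.fun.round(1))
# vblock top corners (scene pixels row,col): crop px/4
C=[[(252,256),(247.5,283.8),(277,259.5),(273,288.5)]]
P=[onz(S[0],*p,.045) for p in C[0]];print(np.round(P,3))
for s,n in zip(S,('scene','side')): 
    d=r.spot_point('vblock',n)[0];print(n,onz(s,*d['location'],0).round(3))
def tri(u):
    A=np.zeros((3,3));b=np.zeros(3)
    for s,p in zip(S,u):
        o,d=ray(s,*p);d/=np.linalg.norm(d);Q=np.eye(3)-np.outer(d,d);A+=Q;b+=Q@o
    return np.linalg.solve(A,b)
st=r.get_state();print(R.from_quat(st['eef_rot']).as_matrix().round(3))
E
```

```text
rod [0.4956 0.1779 0.0732 0.1031] [ 2.1  0.2 -1.1 -0.5  1.2 -0.8 -2.  -0.2]
[[ 0.54  -0.092  0.045]
 [ 0.515 -0.034  0.045]
 [ 0.597 -0.067  0.045]
 [ 0.574 -0.008  0.045]]
scene [ 0.559 -0.049  0.   ]
side [ 0.559 -0.066  0.   ]
[[-0.907  0.421  0.   ]
 [ 0.421  0.907  0.   ]
 [-0.     0.    -1.   ]]
```

```bash
python3 -m jog '[{"translation":[-0.58,-0.32,0],"twist":0,"claw":100},{"translation":[-0.58,-0.32,0],"twist":0,"claw":100},{"translation":[-0.58,-0.32,0],"twist":0,"claw":100},{"translation":[-0.58,-0.32,0],"twist":0,"claw":100},{"translation":[-0.58,-0.32,0],"twist":0,"claw":100},{"translation":[-0.58,-0.32,0],"twist":0,"claw":100},{"translation":[-0.58,-0.32,0],"twist":0,"claw":100},{"translation":[-0.58,-0.32,0],"twist":0,"claw":100},{"translation":[-0.58,-0.32,0],"twist":0,"claw":100},{"translation":[-0.58,-0.32,0],"twist":0,"claw":100},{"translation":[-0.58,-0.32,0],"twist":0,"claw":100},{"translation":[-0.58,-0.32,0],"twist":0,"claw":100},{"translation":[-0.58,-0.32,0],"twist":0,"claw":100},{"translation":[-0.58,-0.32,0],"twist":0,"claw":100},{"translation":[-0.58,-0.32,0],"twist":0,"claw":100},{"translation":[-0.58,-0.32,0],"twist":0,"claw":100},{"translation":[-0.58,-0.32,0],"twist":0,"claw":100},{"translation":[-0.58,-0.32,0],"twist":0,"claw":100}]' 
python3 -m jog '[{"translation":[0,0,0],"twist":-0.85,"claw":100},{"translation":[0,0,0],"twist":-0.85,"claw":100},{"translation":[0,0,0],"twist":-0.85,"claw":100},{"translation":[0,0,0],"twist":-0.85,"claw":100},{"translation":[0,0,0],"twist":-0.85,"claw":100},{"translation":[0,0,0],"twist":-0.85,"claw":100},{"translation":[0,0,0],"twist":0,"claw":100},{"translation":[0,0,0],"twist":0,"claw":100}]'
python3 - <<'E'
from h import *
s=snap('wrist');rgb(s,'w1')
print(s['st']['tool_pos'],R.from_quat(s['st']['eef_rot']).as_matrix().round(3).tolist())
c=np.array([.4956,.1779,.0732]);d=np.array([.861,.089,.5])
for q in (c-.09*d,c+.09*d,[.556,-.05,.045]): print('expect',np.round(proj(s,q)))
for l in ('stout_blank','slim_blank','vblock'):
    print(l,[(np.round(d['rect']).tolist(),round(d['confidence'],2)) for d in r.spot_in(l,'wrist')])
E
```

```text
clock: 2.8
tool_pos: [0.5457, 0.1809, 0.2389]
eef_rot: [0.216, 0.976, 0.0, 0.0]
contact_force: [0.6, 0.2, -0.2]
opening: 0.997
clock: 3.47
tool_pos: [0.545, 0.1819, 0.2387]
eef_rot: [-0.048, 0.999, 0.0, -0.0]
contact_force: [0.3, -0.5, -0.8]
opening: 1.001
[0.54503545 0.18190919 0.23871402] [[-0.995, -0.096, -0.0], [-0.096, 0.995, 0.0], [0.0, 0.0, -1.0]]
expect [ 45. 324.]
expect [229. 325.]
expect [167.  95.]
stout_blank [([310.0, 36.0, 338.0, 234.0], 0.82), ([577.0, 3.0, 638.0, 72.0], 0.73)]
slim_blank [([421.0, 41.0, 449.0, 225.0], 0.95)]
vblock [([44.0, 124.0, 153.0, 201.0], 0.75)]
```

View pics/w1.png

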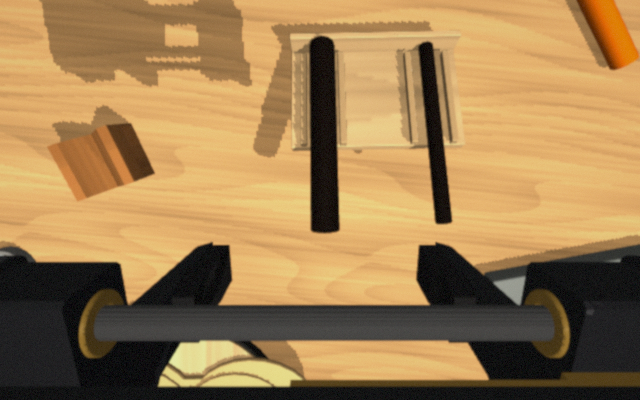

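```bash
python3 - <<'E'
import cv2
a=cv2.imread('pics/w1.png')
cv2.imwrite('pics/crop2.png',cv2.resize(a[100:210,35:165],None,fx=5,fy=5,interpolation=cv2.INTER_CUBIC))
E
```

```text
(no output)
```

View pics/crop2.png

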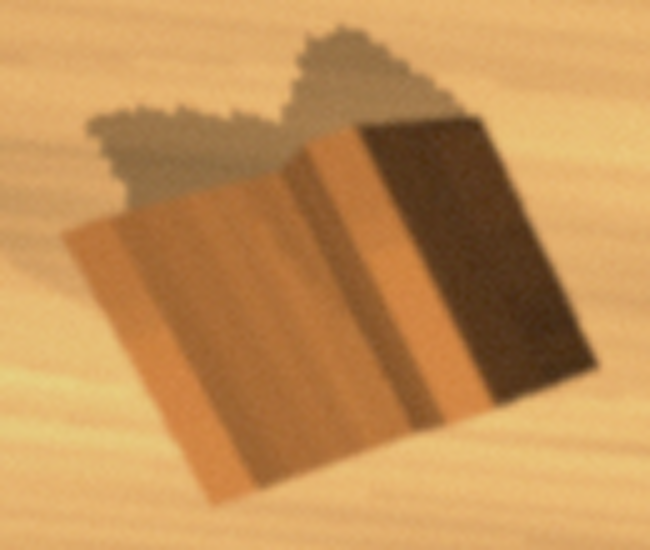

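```bash
python3 - <<'E'
from h import *
from scipy.optimize import least_squares as ls
s=snap('wrist')
px=lambda x,y:(100+y/5,35+x/5)
ob=[px(63,235),px(355,127),px(495,405),px(213,503),px(482,118),px(598,367)]
L=np.array([[-.03,-.033,.045],[-.03,.033,.045],[.03,.033,.045],[.03,-.033,.045],[-.03,.033,0],[.03,.033,0]])
def f(x):
    Q=L@R.from_euler('z',x[2]).as_matrix().T+[x[0],x[1],0];return np.concatenate([np.array(proj(s,q))-o for q,o in zip(Q,ob)])
o=ls(f,[.556,-.05,.41]);print('block',o.x.round(4),np.degrees(o.x[2]),o.fun.round(1))
ob2=[(42,321.3),(228,325)]
def g(x):
    d=np.array([np.cos(x[2])*.866,np.sin(x[2])*.866,.5]);c=np.array([x[0],x[1],.0735])
    return np.concatenate([np.array(proj(s,c+k*d))-o for k,o in zip((-.09,.09),ob2)])
q=ls(g,[.496,.178,.1]);print('rod',q.x.round(4),np.degrees(q.x[2]),q.fun.round(1))
u=np.array([np.cos(q.x[2]),np.sin(q.x[2])]);print('grip s=.06',q.x[:2]+.052*u)
v=np.array([np.cos(o.x[2]),np.sin(o.x[2])]);print('block grip at +.06',o.x[:2]+.06*v)
E
```

```text
block [ 0.5535 -0.0536  0.4186] 23.9846626767158 [-0.5 -0.6 -0.3  0.   0.9  0.3  0.8 -0.1 -0.7 -0.2  0.1  0.7]
rod [0.4936 0.1764 0.1191] 6.822991876499668 [ 0.9  0.  -0.9 -0. ]
grip s=.06 [0.54518564 0.18258764]
block grip at +.06 [ 0.60836153 -0.0291951 ]
```

```bash
python3 -m jog '[{"translation":[0,0,0.5],"twist":-0.2,"claw":100},{"translation":[0,0,0.7],"twist":0,"claw":100},{"translation":[0,0,0.7],"twist":0,"claw":100},{"translation":[0,0,0.7],"twist":0,"claw":100},{"translation":[0,0,0.7],"twist":0,"claw":100},{"translation":[0,0,0.55],"twist":0,"claw":100},{"translation":[0,0,0],"twist":0,"claw":100},{"translation":[0,0,0],"twist":0,"claw":100}]' 25
python3 -m jog '[{"translation":[0,0,0],"twist":0,"claw":0},{"translation":[0,0,0],"twist":0,"claw":0},{"translation":[0,0,0],"twist":0,"claw":0},{"translation":[0,0,0],"twist":0,"claw":0},{"translation":[0,0,0],"twist":0,"claw":0},{"translation":[0,0,0],"twist":0,"claw":0},{"translation":[0,0,0],"twist":0,"claw":0},{"translation":[0,0,0],"twist":0,"claw":0},{"translation":[0,0,0],"twist":0,"claw":0},{"translation":[0,0,0],"twist":0,"claw":0}]' 25
```

```text
clock: 4.38
tool_pos: [0.5444, 0.182, 0.0842]
eef_rot: [-0.06, 0.998, -0.0, -0.001]
contact_force: [0.5, 0.3, 0.6]
opening: 0.996
clock: 5.22
tool_pos: [0.545, 0.182, 0.0847]
eef_rot: [-0.06, 0.998, 0.0, -0.0]
contact_force: [-0.3, -0.2, 0.9]
opening: 0.267
```

```bash
python3 -m jog '[{"translation":[0,0,-0.15],"twist":0,"claw":0},{"translation":[0,0,-0.3],"twist":0,"claw":0},{"translation":[0,0,-0.4],"twist":0,"claw":0},{"translation":[0,0,-0.5],"twist":0,"claw":0},{"translation":[0,0,-0.5],"twist":0,"claw":0},{"translation":[0,0,-0.5],"twist":0,"claw":0},{"translation":[0,0,-0.4],"twist":0,"claw":0},{"translation":[0,0,-0.2],"twist":0,"claw":0},{"translation":[0,0,0],"twist":0,"claw":0},{"translation":[0,0,0],"twist":0,"claw":0}]'
python3 - <<'E'
from h import *
for c in('wrist','side'):
    s=snap(c);rgb(s,c[0]+'2')
a=cv2.imread('pics/w2.png');b=cv2.imread('pics/s2.png')[60:280,250:500]
o=np.zeros((400,800,3),np.uint8);o[:320,:512]=cv2.resize(a,(512,320));o[:251,514:799]=cv2.resize(b,(285,251));cv2.imwrite('pics/v2.png',o)
E
```

```text
clock: 6.05
tool_pos: [0.5449, 0.1819, 0.203]
eef_rot: [-0.06, 0.998, 0.0, 0.0]
contact_force: [-0.6, -0.4, -1.5]
opening: 0.248
```

View pics/v2.png

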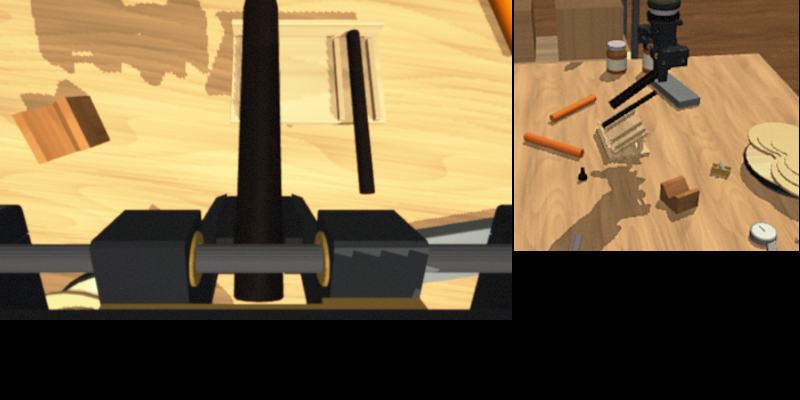

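```bash
python3 -m jog '[{"translation":[-0.03,-0.2,0],"twist":0,"claw":0},{"translation":[-0.07,-0.4,0],"twist":0,"claw":0},{"translation":[-0.07,-0.4,0],"twist":0,"claw":0},{"translation":[-0.07,-0.4,0],"twist":0,"claw":0},{"translation":[-0.07,-0.4,0],"twist":0,"claw":0},{"translation":[-0.07,-0.4,0],"twist":0,"claw":0},{"translation":[-0.07,-0.4,0],"twist":0,"claw":0},{"translation":[-0.07,-0.4,0],"twist":0,"claw":0},{"translation":[-0.07,-0.4,0],"twist":0,"claw":0},{"translation":[-0.07,-0.4,0],"twist":0,"claw":0},{"translation":[-0.07,-0.4,0],"twist":0,"claw":0},{"translation":[-0.07,-0.4,0],"twist":0,"claw":0},{"translation":[-0.07,-0.4,0],"twist":0,"claw":0},{"translation":[-0.07,-0.4,0],"twist":0,"claw":0},{"translation":[0,-0.03,0],"twist":-0.55,"claw":0},{"translation":[0,0,0],"twist":-0.6,"claw":0},{"translation":[0,0,0],"twist":-0.6,"claw":0},{"translation":[0,0,0],"twist":-0.6,"claw":0},{"translation":[0,0,0],"twist":-0.5,"claw":0},{"translation":[0,0,0],"twist":0,"claw":0}]'
python3 - <<'E'
from h import *
for c in('wrist','side'):
    s=snap(c);rgb(s,c[0]+'3')
st=s['st'];M=R.from_quat(st['eef_rot']).as_matrix();print(st['tool_pos'],'tool err to target (units):',(M.T@(np.array([.6083,-.0292,.203])-st['tool_pos'])/.04).round(2),'yaw',np.degrees(np.arctan2(-M[1,0],-M[0,0])))
a=cv2.imread('pics/w3.png');b=cv2.imread('pics/s3.png')[120:280,300:500]
o=np.zeros((600,800,3),np.uint8);o[:320,:512]=cv2.resize(a,(512,320));o[:228,514:799]=cv2.resize(b,(285,228));cv2.imwrite('pics/v3.png',o[:330])
E
```

```text
clock: 7.82
tool_pos: [0.6077, -0.0301, 0.2016]
eef_rot: [-0.208, 0.978, 0.0, -0.001]
contact_force: [-0.1, 0.7, -0.3]
opening: 0.247
[ 0.60779646 -0.02992825  0.20170748] tool err to target (units): [-0.02  0.01 -0.03] yaw 23.893724474224783
```

View pics/v3.png

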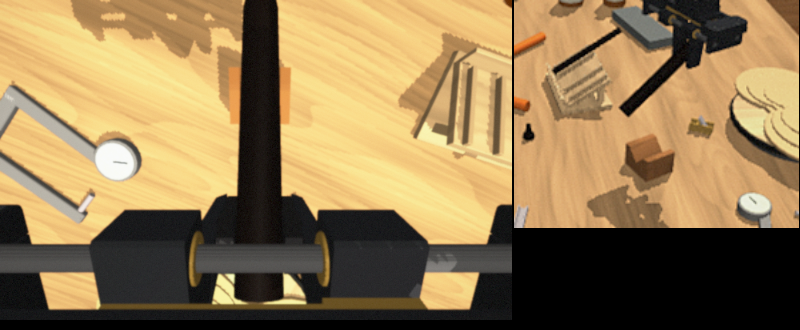

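The rod is lined up over the groove: the block's edges show evenly at cols 230 and 291 either side of the rod at 262 (shrunk view). Lowering.

```bash
python3 -m jog '[{"translation":[-0.02,0,0.3],"twist":0,"claw":0},{"translation":[0,0,0.5],"twist":0,"claw":0},{"translation":[0,0,0.5],"twist":0,"claw":0},{"translation":[0,0,0.5],"twist":0,"claw":0},{"translation":[0,0,0.5],"twist":0,"claw":0},{"translation":[0,0,0.4],"twist":0,"claw":0},{"translation":[0,0,0.2],"twist":0,"claw":0},{"translation":[0,0,0.1],"twist":0,"claw":0},{"translation":[0,0,0.1],"twist":0,"claw":0},{"translation":[0,0,0.1],"twist":0,"claw":0},{"translation":[0,0,0.1],"twist":0,"claw":0},{"translation":[0,0,0],"twist":0,"claw":0}]'
python3 -m jog '[{"translation":[0,0,0.1],"twist":0,"claw":0},{"translation":[0,0,0.1],"twist":0,"claw":0},{"translation":[0,0,0.1],"twist":0,"claw":0},{"translation":[0,0,0],"twist":0,"claw":0}]'
python3 - <<'E'
from h import *
for c in('wrist','side'):
    s=snap(c);rgb(s,c[0]+'4')
a=cv2.imread('pics/w4.png');b=cv2.imread('pics/s4.png')[150:260,330:480]
o=np.zeros((330,800,3),np.uint8);o[:256,:410]=cv2.resize(a,(410,256));o[:280,415:797]=cv2.resize(b,(382,280));cv2.imwrite('pics/v4.png',o)
E
```

```text
clock: 8.92
tool_pos: [0.6092, -0.029, 0.0707]
eef_rot: [-0.208, 0.978, -0.0, 0.0]
contact_force: [-0.5, -0.2, -0.7]
opening: 0.248
clock: 9.25
tool_pos: [0.609, -0.0289, 0.0582]
eef_rot: [-0.208, 0.978, -0.0, -0.0]
contact_force: [1.1, -0.7, 1.4]
opening: 0.245
```

View pics/v4.png

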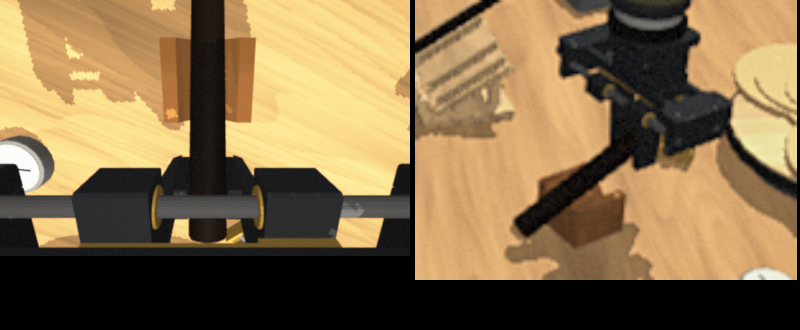

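```bash
python3 -m jog '[{"translation":[0,0,0.1],"twist":0,"claw":0},{"translation":[0,0,0.1],"twist":0,"claw":0},{"translation":[0,0,0.1],"twist":0,"claw":0},{"translation":[0,0,0.1],"twist":0,"claw":0},{"translation":[0,0,0.1],"twist":0,"claw":0},{"translation":[0,0,0.1],"twist":0,"claw":0},{"translation":[0,0,0.1],"twist":0,"claw":0},{"translation":[0,0,0.06],"twist":0,"claw":0},{"translation":[0,0,0.06],"twist":0,"claw":0},{"translation":[0,0,0],"twist":0,"claw":0}]'
python3 - <<'E'
from h import *
for c in('wrist','side'):
    s=snap(c);rgb(s,c[0]+'5')
a=cv2.imread('pics/w5.png');b=cv2.imread('pics/s5.png')[150:260,330:480]
o=np.zeros((330,800,3),np.uint8);o[:256,:410]=cv2.resize(a,(410,256));o[:280,415:797]=cv2.resize(b,(382,280));cv2.imwrite('pics/v5.png',o)
E
```

```text
clock: 10.18
tool_pos: [0.609, -0.0286, 0.0255]
eef_rot: [-0.208, 0.978, 0.0, -0.0]
contact_force: [2.3, 0.2, 2.1]
opening: 0.252
```

View pics/v5.png

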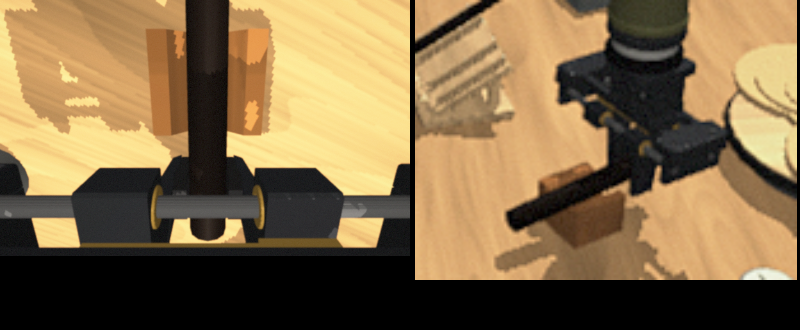

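```bash
python3 -m jog '[{"translation":[0,0,0.06],"twist":0,"claw":0},{"translation":[0,0,0.05],"twist":0,"claw":0},{"translation":[0,0,0],"twist":0,"claw":0},{"translation":[0,0,0],"twist":0,"claw":0}]'
```

```text
clock: 10.62
tool_pos: [0.6091, -0.0288, 0.0214]
eef_rot: [-0.208, 0.978, 0.0, 0.0]
contact_force: [2.5, 1.5, 2.7]
opening: 0.252
```

```bash
python3 -m jog '[{"translation":[0,0,0.05],"twist":0,"claw":0},{"translation":[0,0,0],"twist":0,"claw":0},{"translation":[0,0,0],"twist":0,"claw":0}]' 8
```

```text
clock: 10.87
tool_pos: [0.6083, -0.0291, 0.0191]
eef_rot: [-0.208, 0.978, -0.0, -0.001]
contact_force: [0.8, -0.7, 0.3]
opening: 0.256
```

Force is back to about zero, so the rod is seated. I'll open slowly and then look from above.

```bash
python3 -m jog '[{"translation":[0,0,0],"twist":0,"claw":35},{"translation":[0,0,0],"twist":0,"claw":45},{"translation":[0,0,0],"twist":0,"claw":60},{"translation":[0,0,0],"twist":0,"claw":75},{"translation":[0,0,0],"twist":0,"claw":75},{"translation":[0,0,0],"twist":0,"claw":75},{"translation":[0,0,-0.2],"twist":0,"claw":75},{"translation":[0,0,-0.5],"twist":0,"claw":75},{"translation":[0,0,-0.6],"twist":0,"claw":75},{"translation":[0,0,-0.6],"twist":0,"claw":75},{"translation":[0,0,-0.6],"twist":0,"claw":75},{"translation":[0,0,-0.6],"twist":0,"claw":75},{"translation":[0,0,-0.6],"twist":0,"claw":75},{"translation":[0,0,-0.6],"twist":0,"claw":75},{"translation":[0,0,-0.4],"twist":0,"claw":75},{"translation":[0,0,0],"twist":0,"claw":75},{"translation":[0,0,0],"twist":0,"claw":75}]'
python3 - <<'E'
from h import *
S=[snap(c) for c in('wrist','side','scene')]
for s,n in zip(S,'wsS'): rgb(s,n+'6')
b=np.array([.5535,-.0536]);v=np.array([np.cos(.4186),np.sin(.4186)])
for s in S:
    print('expect ends',[np.round(proj(s,[*(b+k*v),.040]),1).tolist() for k in(-.09,.09)])
a=cv2.imread('pics/w6.png');c=cv2.imread('pics/s6.png')[130:260,310:480];d=cv2.imread('pics/S6.png')[215:305,235:365]
o=np.zeros((600,800,3),np.uint8);o[:300,:480]=cv2.resize(a,(480,300));o[:244,481:800]=cv2.resize(c,(319,244));o[305:578,:394]=cv2.resize(d,(394,273));cv2.imwrite('pics/v6.png',o)
for c in ('side','scene','wrist'):
    for l in ('stout_blank','slim_blank'): print(c,l,[(np.round(d['rect']).tolist(),round(d['confidence'],2)) for d in r.spot_in(l,c)])
E
```

```text
clock: 12.28
tool_pos: [0.6094, -0.0288, 0.2086]
eef_rot: [-0.208, 0.978, -0.0, 0.001]
contact_force: [-0.8, 0.7, 0.2]
opening: 0.747
expect ends [[5.1, 323.8], [212.3, 324.0]]
expect ends [[234.7, 365.7], [213.5, 422.4]]
expect ends [[227.6, 265.5], [299.3, 277.4]]
side stout_blank [([366.0, 213.0, 428.0, 238.0], 0.91), ([280.0, 144.0, 322.0, 167.0], 0.77), ([257.0, 176.0, 311.0, 197.0], 0.63)]
side slim_blank [([326.0, 141.0, 374.0, 170.0], 0.6)]
scene stout_blank [([372.0, 166.0, 430.0, 214.0], 0.98), ([264.0, 235.0, 286.0, 304.0], 0.9), ([457.0, 198.0, 515.0, 259.0], 0.7)]
scene slim_blank [([419.0, 234.0, 435.0, 282.0], 0.59)]
wrist stout_blank [([309.0, 7.0, 337.0, 222.0], 0.93), ([628.0, 0.0, 640.0, 9.0], 0.67)]
wrist slim_blank []
```

View pics/v6.png

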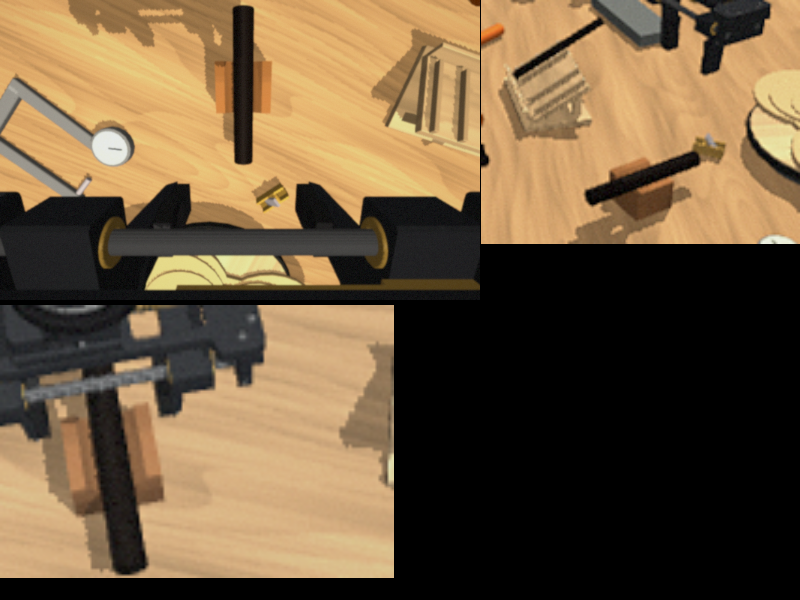

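```bash
python3 - <<'E'
from h import *
from scipy.optimize import least_squares as ls
S=[snap('wrist'),snap('side')]
obs=[]
for s,(r0,r1,c0,c1) in zip(S,[(0,235,295,350),(205,245,358,436)]):
    m=(s['img'][r0:r1,c0:c1].max(2)<60).astype(np.uint8)
    n,lab,stt,_=cv2.connectedComponentsWithStats(m);k=1+stt[1:,4].argmax();y,x=np.nonzero(lab==k)
    (cx,cy),(w,h),a=cv2.minAreaRect(np.c_[x,y].astype(np.float32));L=max(w,h);W=min(w,h)
    p=np.c_[y,x]+0.;c=np.array([cy,cx]);d=np.linalg.svd(p-p.mean(0),full_matrices=False)[2][0];d*=np.sign(d[0]) if c1==350 else np.sign(d[1])
    E=[c+[r0,c0]-d*(L/2-W*.25),c+[r0,c0]+d*(L/2-W*.25)];obs.append(E);print(np.round(E,1).tolist(),L,W)
def f(x):
    d=np.array([np.cos(x[3])*np.cos(x[4]),np.sin(x[3])*np.cos(x[4]),np.sin(x[4])])
    return np.concatenate([np.array(proj(s,x[:3]+k*d))-o for s,E in zip(S,obs) for k,o in zip((-.09,.09),E)])
q=ls(f,[.5535,-.0536,.04,.4186,0]);x=q.x
e=R.from_euler('z',-.4186).as_matrix()@(x[:3]-[.5535,-.0536,0])
print('in block',e.round(4),'yaw err',np.degrees(x[3]-.4186).round(1),'pitch',np.degrees(x[4]).round(1),q.fun.round(1))
E
```

```text
[[15.5, 322.9], [212.5, 323.1]] 210.0 26.0
[[235.0, 368.4], [214.3, 423.4]] 63.30137252807617 8.881014823913574
in block [ 0.005  -0.      0.0312] yaw err 0.1 pitch -2.3 [-1.  -0.1  2.2  0.4  0.7 -1.   2.4 -0.1]
```

```bash
python3 -c "
from plant import r
print(r.finish_job(), r.get_state()['clock'])"
```

```text
the job is handed in; nothing more can be done
the job is handed in; nothing more can be done
```

The stout blank is lying in the V-grooved block and has been let go. I handed the job in at about 12.5 s of the 32 s allowed; no verdict is reported.

**What I did:** I gripped the stout blank about 55–60 mm above its middle with 25 N and lifted it clear of the stand. I turned it in line with the groove and lowered it until its lower part met the block. Pressing on down levelled it in the jaws. I then eased the grip, opened slowly and backed off about 190 mm straight up.

**Last checks, after letting go:**

| Check | Measured | Limit |
|---|---|---|
| Along the groove, from the block's middle | +5 mm | 20 mm |
| Across the groove | 0 mm | 6 mm |
| In line with the groove | 0.1° off | 10° |
| Level | 2.3° off | 10° |

- **Slim blank:** its box in the scene and side pictures is within about 2 px of where it was before, so it has not been moved.
- **Robot:** it touches nothing, and the force on it is near zero.

**One check disagreed:** the fitted height of the blank's axis came out at 31 mm instead of the seated 40 mm. I took this as coarse side-camera resolution (about 3 mm per pixel, with fit errors up to 2.4 px), because a blank lying level in the groove cannot sit that low. The pictures show it seated, and the pressing force had fallen to about zero when I eased the grip before letting go.

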